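Move the clip-on lamp from the leaning easel to the figurine stand

TASK

The bar lamp is clipped to the rail on top of the leaning easel, but the painted figurines need the light. Work it off that rail against its sprung jaw, and clip it fully home on the rail above the figurines, about the middle of that rail and with the light strip on the figurines' side. Leave the figurines and everything else on the table standing where they are.

Things in the scene. Friction and masses are not known exactly. Their poses are not given: they have to be found in the camera images.
- lamp: clip-on LED bar lamp, 0.2 kg. Origin: middle of the flat seat of its clip, which rests on a rail's flat top; z from seat to bar, y along bar and rail, +x its front. Grey saddle 30x48 mm (x by y), z 0 to 16; stem 26x40, z 15 to 67; aluminium bar 32 wide, 150 long, z 66 to 90. Two jaws 40 mm long in y hang below the seat and reach under the rail's head.
- lamp_bar (a point): middle of the lamp's bar, 78 mm above its origin along its z: pinch the bar here across its 32 mm width
- lamp_light (a point): white light strip on the bar's front lower edge, at x +16, z +72 mm in the lamp's frame; it marks the lamp's front
- lamp_hook (a point): round lip (radius 2.5 mm) of the rigid FRONT jaw, at x +7.8, z -10.5 mm of the lamp, 5.5 mm under the head. It will not pull off straight. Tip the bar to the front about the head's front edge: the sprung back lip lets go after 20 deg (8 N at the bar); tip on to 54 deg, easing 3 mm to the front, sink 3 mm, shift 15 mm to the front: the hook is free. It goes on in reverse, hook under first
- lamp_jaw (a joint): angle (rad) of the black sprung BACK jaw, hinged along y at x -16.5, z +8 mm of the lamp; its lip (radius 3 mm, at x -11.2, z -9.7 mm) catches 3 mm under the head. -0.02 to 0 when snapped on a rail or empty; grows as it opens, passes the head at about 0.16, at most 0.6. The spring presses the lip in with 9 N, 12 N when passing the head
- easel_rail: aluminium lamp rail, 240 mm long, on top of the leaning easel; fixed; the lamp starts on it. Origin: middle of its flat top, 195 mm above the table; y along it; z out of it, leaning 35 deg back towards the robot; x to the easel's front, away from the robot. Head 22 wide (x), 8 mm high, edges rounded 4 mm (centred at x +-7, z -4), on a web 6 mm thick, 28 mm down to the 14 mm board
- stand_rail: lamp rail of the same section and length on top of the figurine stand's back panel; fixed, empty at the start; the lamp goes on its middle. Origin: middle of its flat top, 185 mm above the table; y along it; z out of it, leaning 28 deg back towards the robot; x towards the figurines, away from the robot
- easel: wooden display easel that carries easel_rail, showing a print to the customers; fixed. Origin on the table straight below the middle of its rail; its props and feet reach from 30 mm behind to 170 mm in front of it
- stand: figurine stand: dark wooden plinth 190 x 270 x 20 mm with a plywood back panel 12 mm thick that carries stand_rail; fixed. Origin on the table straight below the middle of its rail; the plinth reaches from 20 mm behind to 180 mm in front of it (+x)
- figurine_left: painted clay doll, 91 mm tall, 56 mm across, loose and fragile, standing on the plinth in front of the panel, the left one seen from the robot; origin at the centre of its underside
- figurine_middle: painted clay doll, 91 mm tall, 56 mm across, loose and fragile, standing on the plinth in front of the panel, the middle one seen from the robot; origin at the centre of its underside
- figurine_right: painted clay doll, 91 mm tall, 56 mm across, loose and fragile, standing on the plinth in front of the panel, the right one seen from the robot; origin at the centre of its underside
- figurine_table: painted clay doll, 91 mm tall, 56 mm across, loose and fragile, standing on the table; origin at the centre of its underside
- rinse_jar: open glass rinsing jar, 66 mm across, 85 mm high, loose on the table; origin at the centre of its underside
- paint_jar: closed paint jar, 56 mm across, 62 mm high, loose on the table; origin at the centre of its underside

How it is judged:
By the outcome, as a careful person would: the job done as asked, in the order asked, and still so for the second after the job is handed in, with the robot touching nothing.
It also fails if it takes over 61 s, if anything falls off the work surface, if the arm or the gripper's body presses on something with over 40 N, if the wrist force passes 120 N, or if a joint passes its speed limit or range.

ROBOT

A 6-joint arm with a two-finger parallel gripper is mounted at the origin on the work surface. World frame = base frame: x ahead of the robot, y to its left, z up, the work surface at z = 0. Lengths are in m, angles in rad, forces in N, time in s.
With the tool pointing down it reaches from about 0.2 to 0.875 m from the base axis. Payload 3.4 kg.
Tool frame: the origin (TCP) lies on the centre line of the jaws, within the pads' length; the fingertips stand 11 mm ahead of it and the grasp point (between the pads) lies 8 mm behind it (bot.nose_length is the distance from the TCP to the fingertips, in m); z points along the fingers, x is the direction in which the jaws open and shut, and the axes are right-handed (so a half turn about z gives the same grasp; the last joint's range is limited). The gripper opens to 94 mm and grips with 3 to 60 N. Pads are 16 mm wide; open, the fingers measure 119 mm over their backs; the gripper's body (75 mm by 177 mm) begins 78 mm behind the grasp point.
Start: joints at [-1.277, 0.276, 1.505, -0, 1.361, -0.121], TCP at [0.232, -0.526, 0.216] pointing down, gripper open.
Joint ranges: [-2.89, 2.89], [-0.75, 2.08], [0.22, 2.7], [-1.18, 4.32], [0.11, 2.71], [-2.7, 2.7]. Speed limits (rad/s): [2.57, 2.57, 3.14, 3.14, 3.14, 3.14].

INTERFACE

Orientations are given as a 3x3 rotation matrix whose columns are the frame's x, y, z axes.
In Python, from rig import bot gives the robot as it stands.
- The arm moves only by the shell command python3 -m jog 'ROWS' [FORCE]. ROWS is JSON, a list of rows, each an object with "rot": the turn, a rotation vector about the tool's x, y, z scaled (see below), a list of three; "delta_pos": the shift along the tool's x, y, z scaled (see below), a list of three; "grip": the closure, from 0 (fully open) to 1 (shut). In form: [{"rot": [wx, wy, wz], "delta_pos": [x, y, z], "grip": grip}, ...]. A call has 1 to 20 rows; each row shifts and turns the commanded pose from where the row before left it, along the tool's axes as they then stand; what a row does not reach is not made up. The controller multiplies each number of a shift by 0.02 m and each number of a turn by 5 degrees. A row lasts 1/10 s, in which the tool goes at most 50 mm and 8.59 degrees, less where a joint would pass 70% of its speed; a pose out of reach is approached as far as the arm can. A call with a number of a shift or a turn outside -1 to 1 is refused whole. A call with a gripper value outside its range is refused whole. The fingers move at their own pace and stop on an object; FORCE is the grip in N (left out, the last holds). Time passes only in rows, so rows that do not move let the fingers close. It gives the time, the measured TCP pose, the force and the opening at its end, in the units of the state.
- bot.sense(): the state, without advancing time (a new reading comes with each control period).
- bot.snapshot(name): name is "scene" or "top" or "wrist"; returns a dict with "frame" (400x640x3 uint8, red, green, blue), "fx", "fy", "cx", "cy" (pixels), "dist_coeffs" ([k1, k2, p1, p2, k3] as OpenCV has them; the pictures are not rectified), "view" (4x4, takes a point from world to camera coordinates). Camera axes: x right, y up, looking along -z (the intrinsics and any distortion apply to the point x, -y, -z); pixel columns grow to the right and rows downward; lengths in m; the calibration is good to about 2 mm. A picture is of the moment at which its call begins. There is no depth.
- bot.close_job(): hands the job in, once; it reports no verdict.
The state is a dict: "time": time; "q": joint angles; "qvel": joint speeds; "joint_torque": joint torques, N m; "eef_pos": TCP position; "eef_rot": TCP orientation; "contact_force": force on the tool from outside, world axes, zero at the start; "ft_torque": the same for the moment, N m; "grip_width": finger opening in m.
Only numpy, scipy, OpenCV 4.12 (cv2) and the standard library are available. Lean on these libraries where they do the work, as an engineer would, in place of code of your own. Each camera call takes 0.05 s, during which the arm holds its last target. There are 200 camera calls.

## Working session

There is one attempt and no reset: what is moved stays moved. The work goes in short steps, Python scripts to look and compute and a shell command to move; the robot and the scene stay as the last step left them, time stands still between calls to the robot, and variables do not carry over. Pictures are saved under pics/ and viewed, about 8 in all and at most 12, crops included, and the job is handed in when it is done.

```bash
mkdir -p pics; ls; cat > h.py <<'E'
import numpy as np, cv2
from rig import bot
def snap(n,save=None):
    s=bot.snapshot(n)
    if save: cv2.imwrite('pics/'+save,cv2.cvtColor(s['frame'],cv2.COLOR_RGB2BGR))
    return s
def K(s): return np.array([[s['fx'],0,s['cx']],[0,s['fy'],s['cy']],[0,0,1.]])
def ray(s,px):
    u=cv2.undistortPoints(np.array([[px]],float),K(s),np.array(s['dist_coeffs'],float))[0,0]
    V=np.array(s['view']);R=V[:3,:3];t=V[:3,3]
    d=R.T@np.array([u[0],-u[1],-1.]);return -R.T@t,d/np.linalg.norm(d)
def onz(s,px,z):
    o,d=ray(s,px);return o+d*(z-o[2])/d[2]
def tri(a,pa,b,pb):
    o1,d1=ray(a,pa);o2,d2=ray(b,pb)
    t=np.linalg.lstsq(np.c_[d1,-d2],o2-o1,rcond=None)[0]
    p,q=o1+t[0]*d1,o2+t[1]*d2;return (p+q)/2,np.linalg.norm(p-q)
def proj(s,P):
    V=np.array(s['view']);c=V[:3,:3]@np.array(P,float)+V[:3,3];c=np.array([c[0],-c[1],-c[2]])
    return cv2.projectPoints(c[None],np.zeros(3),np.zeros(3),K(s),np.array(s['dist_coeffs'],float))[0].ravel()
E
python3 - <<'E'
from h import *
import pickle
for n in ['scene','top']:
    s=snap(n,n+'0.png'); pickle.dump(s,open(n+'0.pkl','wb'));print(n,np.round(ray(s,(320,200)),3).tolist(),s['fx'])
print({k:np.round(v,3).tolist() for k,v in bot.sense().items()})
E
```

```text
pics
scene [[1.042, -0.604, 0.855], [-0.499, 0.569, -0.654]] 362.1695729437777
top [[0.507, -0.019, 1.193], [0.045, 0.003, -0.999]] 412.2888652410959
{'time': 0.1, 'q': [-1.277, 0.277, 1.506, -0.0, 1.361, -0.121], 'qvel': [0.001, -0.001, -0.002, -0.001, -0.001, 0.001], 'joint_torque': [0.002, -40.546, -23.778, 0.07, 0.03, -0.0], 'eef_pos': [0.232, -0.526, 0.216], 'eef_rot': [[0.403, -0.915, -0.0], [-0.915, -0.403, 0.002], [-0.002, -0.0, -1.0]], 'contact_force': [-0.356, -1.091, 0.765], 'ft_torque': [0.027, -0.021, 0.033], 'grip_width': 0.094}
```

View pics/scene0.png

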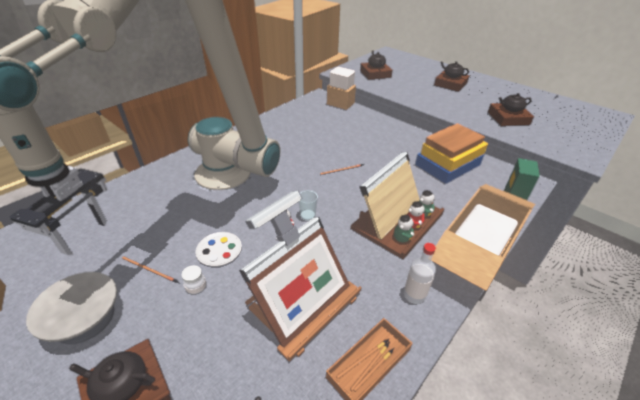

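View pics/top0.png

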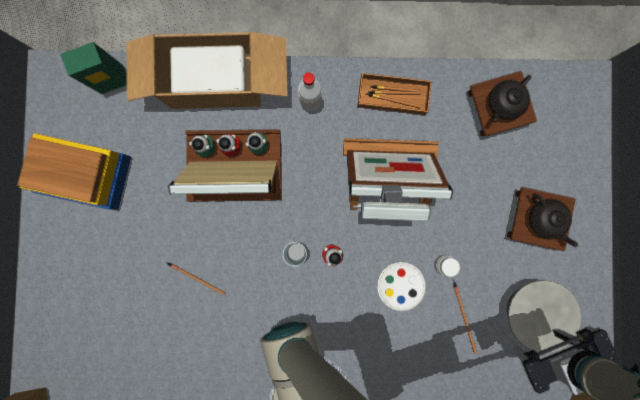

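```bash
python3 - <<'E'
import cv2,numpy as np
t=cv2.imread('pics/top0.png');s=cv2.imread('pics/scene0.png')
f=lambda i,x,y:cv2.resize(i[y:y+75,x:x+130],None,fx=3,fy=3,interpolation=cv2.INTER_CUBIC)
g=lambda i,x,y:cv2.resize(i[y:y+100,x:x+130],None,fx=3,fy=3,interpolation=cv2.INTER_CUBIC)
cv2.imwrite('pics/c1.png',np.vstack([np.hstack([f(t,335,155),f(t,160,145)]),np.hstack([g(s,235,190),g(s,335,140)])]))
E
```

```text
(no output)
```

View pics/c1.png

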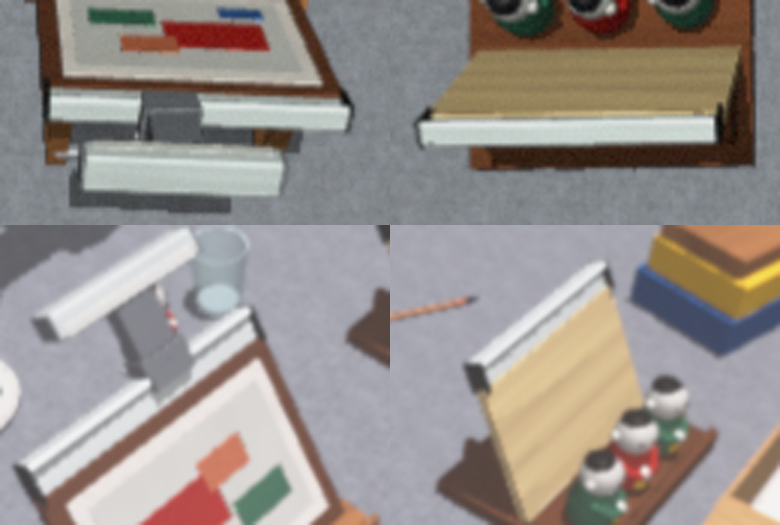

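```bash
python3 - <<'E'
from h import *
import pickle
t=pickle.load(open('top0.pkl','rb'));s=pickle.load(open('scene0.pkl','rb'))
for n,a,b,z in [('easel',(351,190.7),(451.7,193.7),.195),('stand',(170,189),(270,187.7),.185),('lampbar top',(362,211.5),(429.5,213.5),.195+.09*np.cos(.611))]:
    A,B=onz(t,a,z),onz(t,b,z);d=A-B;print(n,A.round(3),B.round(3),'mid',((A+B)/2).round(4),np.linalg.norm(d).round(4),'yaw',np.degrees(np.arctan2(-d[0],d[1])).round(2))
# two-view ends: scene crop
c=lambda x,y,ox,oy:(ox+x/3,oy+y/3)
for n,pt,ps in [('easelL',(351,190.7),c(258,320-225,235,190)),('easelR',(451.7,193.7),c(28,475-225,235,190)),('standL',(170,189),c(602-390,270-225,335,140)),('standR',(270,187.7),c(478-390,370-225,335,140))]:
    print(n,[np.round(v,3) for v in tri(t,pt,s,ps)])
for n,p,z in [('figT',(333,254),.08),('rinse',(295,253),.08),('paint',(448,266),.06),('fL',(203,145),.1),('fM',(229,145),.1),('fR',(257,142),.1)]: print(n,onz(t,p,z).round(3))
im=cv2.cvtColor(s['frame'],cv2.COLOR_RGB2BGR)[185:265,240:330]
cv2.imwrite('pics/c2.png',cv2.resize(im,None,fx=7,fy=7,interpolation=cv2.INTER_CUBIC))
E
```

```text
easel [ 0.576 -0.09   0.195] [ 0.574 -0.333  0.195] mid [ 0.5752 -0.2115  0.195 ] 0.243 yaw -0.49
stand [0.571 0.352 0.185] [0.58  0.108 0.185] mid [0.5757 0.2301 0.185 ] 0.2447 yaw 2.0
lampbar top [ 0.525 -0.11   0.269] [ 0.524 -0.261  0.269] mid [ 0.5243 -0.1856  0.2687] 0.1506 yaw -0.44
easelL [array([ 0.583, -0.086,  0.181]), np.float64(0.016)]
easelR [array([ 0.577, -0.332,  0.189]), np.float64(0.006)]
standL [array([0.575, 0.359, 0.172]), np.float64(0.006)]
standR [array([0.584, 0.111, 0.179]), np.float64(0.009)]
figT [ 0.413 -0.053  0.08 ]
rinse [0.413 0.049 0.08 ]
paint [ 0.386 -0.367  0.06 ]
fL [0.696 0.3   0.1  ]
fM [0.698 0.231 0.1  ]
fR [0.708 0.156 0.1  ]
```

View pics/c2.png

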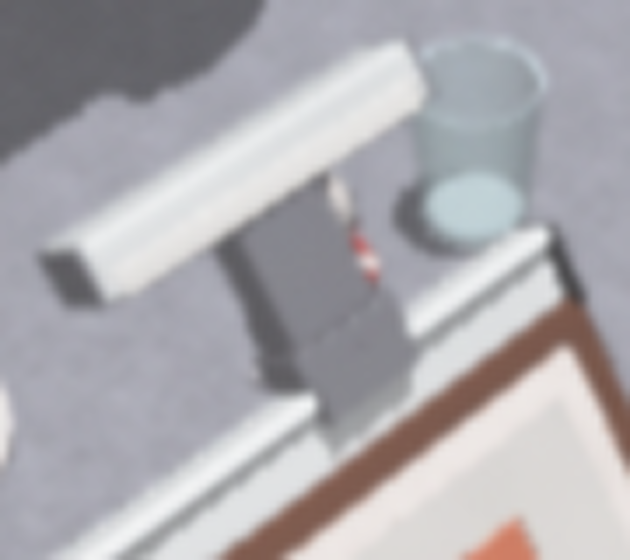

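```bash
cat >> h.py <<'E'
from scipy.spatial.transform import Rotation as Ro
def frame(yaw,lean):  # lamp/rail frame; lean back towards robot, deg
    return (Ro.from_euler('z',yaw,degrees=True)*Ro.from_euler('y',-lean,degrees=True)).as_matrix()
T=np.diag([1,-1,-1.])   # tool = lampframe @ T
def need(R,p,cmd=None):
    s=bot.sense(); R0=np.array(s['eef_rot']);p0=np.array(s['eef_pos'])
    print('shift in tool axes now (units)',(R0.T@(p-p0)/.02).round(2),' in target axes',(R.T@(p-p0)/.02).round(2),'rot units',(np.degrees(Ro.from_matrix(R0.T@R).as_rotvec())/5).round(2))
E
python3 -m jog '[{"rot":[0,0,0],"delta_pos":[0,0,-1],"grip":0},{"rot":[0,0,0],"delta_pos":[0,0,-1],"grip":0},{"rot":[0,0,0],"delta_pos":[0,0,-1],"grip":0},{"rot":[0,0,0],"delta_pos":[-0.6,-0.98,-1],"grip":0},{"rot":[0,0,0],"delta_pos":[-0.6,-0.98,-1],"grip":0},{"rot":[0,0,0],"delta_pos":[-0.6,-0.98,-1],"grip":0},{"rot":[0,0,0],"delta_pos":[-0.6,-0.98,-1],"grip":0},{"rot":[0,0,0],"delta_pos":[-0.6,-0.98,-1],"grip":0},{"rot":[0,0,0],"delta_pos":[-0.6,-0.98,0],"grip":0},{"rot":[0,0,0],"delta_pos":[-0.6,-0.98,0],"grip":0},{"rot":[0,0,0],"delta_pos":[-0.6,-0.98,0],"grip":0},{"rot":[0,0,0],"delta_pos":[-0.6,-0.98,0],"grip":0},{"rot":[0,0,0],"delta_pos":[-0.6,-0.98,0],"grip":0},{"rot":[0,0,0],"delta_pos":[-0.6,-0.98,0],"grip":0},{"rot":[0,0,0],"delta_pos":[-0.6,-0.98,0],"grip":0}]'
python3 - <<'E'
from h import *
R=frame(-.5,35)@T
need(R,np.array([.535,-.186,.252])-.12*R[:,2])
E
```

```text
time: 1.6
eef_pos: [0.3892, -0.2987, 0.376]
eef_rot: [[0.403, -0.915, -0.001], [-0.915, -0.403, 0.001], [-0.001, 0.0, -1.0]]
contact_force: [0.2, 0.4, 0.3]
grip_width: 0.094
shift in tool axes now (units) [-3.63 -5.8   1.29]  in target axes [ 2.37 -5.7   3.23] rot units [  4.01   6.22 -12.72]
```

```bash
python3 -m jog '[{"rot":[0.3,0.45,-0.91],"delta_pos":[-0.6,-0.97,0],"grip":0},{"rot":[0.29,0.445,-0.91],"delta_pos":[-0.6,-0.97,0],"grip":0},{"rot":[0.29,0.445,-0.91],"delta_pos":[-0.6,-0.97,0],"grip":0},{"rot":[0.29,0.445,-0.91],"delta_pos":[0,0,0],"grip":0},{"rot":[0.29,0.445,-0.91],"delta_pos":[0,0,0],"grip":0},{"rot":[0.285,0.44,-0.91],"delta_pos":[0,0,0],"grip":0},{"rot":[0.285,0.44,-0.91],"delta_pos":[0,0,0],"grip":0},{"rot":[0.285,0.44,-0.91],"delta_pos":[0,0,0],"grip":0},{"rot":[0.285,0.44,-0.91],"delta_pos":[0,0,0],"grip":0},{"rot":[0.285,0.44,-0.91],"delta_pos":[0,0,0],"grip":0},{"rot":[0.285,0.44,-0.91],"delta_pos":[0,0,0],"grip":0},{"rot":[0.285,0.44,-0.91],"delta_pos":[0,0,0],"grip":0},{"rot":[0.285,0.44,-0.91],"delta_pos":[0,0,0],"grip":0},{"rot":[0.285,0.44,-0.91],"delta_pos":[0,0,0],"grip":0},{"rot":[0,0,0],"delta_pos":[0,0,0],"grip":0}]'
python3 - <<'E'
from h import *
R=frame(-.5,35)@T
need(R,np.array([.535,-.186,.252])-.12*R[:,2])
import pickle
s=snap('wrist','w1.png');pickle.dump(s,open('w1.pkl','wb'))
o,d=ray(s,(320,200));print(o.round(3),d.round(3),s['fx'])
E
```

```text
time: 3.1
eef_pos: [0.4219, -0.2408, 0.375]
eef_rot: [[0.82, -0.01, 0.572], [-0.009, -1.0, -0.004], [0.572, -0.002, -0.82]]
contact_force: [-0.1, 0.5, 0.8]
grip_width: 0.094
shift in tool axes now (units) [ 1.08 -2.79  2.27]  in target axes [ 1.09 -2.79  2.27] rot units [-0.01  0.02 -0.02]
[ 0.326 -0.163  0.514] [ 0.562 -0.256 -0.787] 358.9110192479229
```

View pics/w1.png

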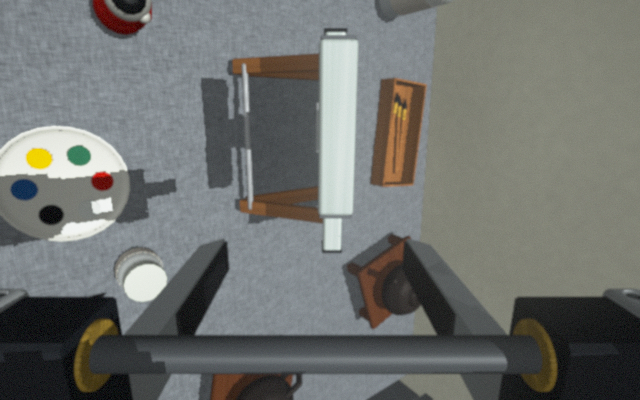

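```bash
python3 - <<'E'
from h import *
import pickle
s=pickle.load(open('w1.pkl','rb'));g=s['frame'].astype(int)
m=(g.min(2)>175)
for r in list(range(26,46,2))+list(range(60,210,30))+list(range(208,256,3)):
    c=np.where(m[r,300:375])[0]+300; print(r,c.min() if len(c) else '',c.max() if len(c) else '',len(c),end=' | ')
print()
print(g[120,312:364].sum(1)//3); print(g[235,312:364].sum(1)//3); print(g[205:260,338].sum(1)//3,g[20:50,338].sum(1)//3)
E
```

```text
26   0 | 28   0 | 30   0 | 32 342 343 2 | 34 328 344 17 | 36   0 | 38   0 | 40 324 355 30 | 42 323 357 35 | 44 323 357 35 | 60 323 357 35 | 90 322 356 35 | 120 322 355 34 | 150 322 354 33 | 180 322 353 32 | 208 321 352 32 | 211 321 352 32 | 214   0 | 217   0 | 220 325 341 17 | 223 325 341 17 | 226 325 341 17 | 229 325 340 16 | 232 325 340 16 | 235 325 340 16 | 238 325 340 16 | 241 325 340 16 | 244 325 340 16 | 247 325 340 16 | 250   0 | 253   0 | 
[ 83  78  84  89 103 109 112 121 141 163 187 209 215 213 212 211 213 212
 212 211 210 215 214 215 214 213 219 218 219 221 219 221 221 219 218 217
 215 216 218 216 219 219 211 188 157 142 142 141 146 145 147 148]
[142 145 144 139 142 145 146 140 137 134 129 136 168 193 213 219 217 219
 219 218 219 215 215 215 215 216 220 218 207 173 148 140 140 139 143 145
 142 143 143 143 147 146 145 147 145 146 144 139 145 141 142 143]
[221 221 217 217 218 219 217 214 199 174 139 131 141 180 213 224 223 223
 222 220 222 223 223 225 223 224 224 223 224 224 220 216 222 224 223 226
 225 223 224 223 225 225 224 223 193 138  84  88 120 137 143 145 143 145
 142] [140 142 143 145 138 138 138 126  90  65  65 113 175 207 194 156 128 122
 125 160 192 206 211 214 216 216 216 217 216 213]
```

```bash
python3 - <<'E'
from h import *
import pickle
s=pickle.load(open('w1.pkl','rb'))
F=frame(-.5,35);o=np.array([.5752,-.2115,.195])
def onp(px,h):
    a,d=ray(s,px);n=F[:,2];P=a+d*(n@(o+h*n-a))/(n@d);return F.T@(P-o)*1000
for n,px,h in [('bar UL',(322.3,41),.09),('UR',(357.5,41),.09),('LL',(320.8,210),.09),('LR',(352.8,210),.09),('top',(339,39),.09),('bot',(337,214.3),.09),('railtop',(336,31.5),0),('railbot',(332,249.5),0),('rl',(324.3,235),0),('rr',(341,235),0),('rl2',(325,223),0)]: print(n,onp(px,h).round(1))
E
```

```text
bar UL [-16.4  97.7  90. ]
UR [12.  97.7 90. ]
LL [-17.4 -44.3  90. ]
LR [ 11.8 -44.4  90. ]
top [-3.  99.2 90. ]
bot [ -2.6 -48.4  90. ]
railtop [ -0.8 121.4  -0. ]
railbot [  -2.6 -120.1   -0. ]
rl [ -12.  -101.4   -0. ]
rr [   8.  -101.5   -0. ]
rl2 [-11.2 -86.4  -0. ]
```

```bash
python3 - <<'E'
from h import *
R=frame(-.6,35)@T
need(R,np.array([.5323,-.186,.2523]))
E
```

```text
shift in tool axes now (units) [ 0.96 -2.79  8.19]  in target axes [ 0.95 -2.8   8.19] rot units [-0.02  0.02 -0.01]
```

```bash
python3 -m jog '[{"rot":[0,0,0],"delta_pos":[0.3,-1,0.2],"grip":0},{"rot":[0,0,0],"delta_pos":[0.3,-1,0.5],"grip":0},{"rot":[0,0,0],"delta_pos":[0.36,-0.8,0.5],"grip":0},{"rot":[0,0,0],"delta_pos":[0,0,1],"grip":0},{"rot":[0,0,0],"delta_pos":[0,0,1],"grip":0},{"rot":[0,0,0],"delta_pos":[0,0,1],"grip":0},{"rot":[0,0,0],"delta_pos":[0,0,1],"grip":0},{"rot":[0,0,0],"delta_pos":[0,0,1],"grip":0.3},{"rot":[0,0,0],"delta_pos":[0,0,1],"grip":0.45},{"rot":[0,0,0],"delta_pos":[0,0,0.99],"grip":0.5},{"rot":[0,0,0],"delta_pos":[0,0,0],"grip":0.55},{"rot":[0,0,0],"delta_pos":[0,0,0],"grip":0.55},{"rot":[0,0,0],"delta_pos":[0,0,0],"grip":0.55}]' 10
python3 - <<'E'
from h import *
R=frame(-.6,35)@T
need(R,np.array([.5323,-.186,.2523]))
s=snap('wrist','w2.png')
E
```

```text
time: 4.45
eef_pos: [0.5334, -0.1854, 0.2543]
eef_rot: [[0.819, -0.007, 0.574], [-0.005, -1.0, -0.005], [0.574, 0.001, -0.819]]
contact_force: [0.0, -0.5, 0.1]
grip_width: 0.0492
shift in tool axes now (units) [-0.1   0.03  0.05]  in target axes [-0.1   0.03  0.05] rot units [-0.01 -0.01  0.04]
```

View pics/w2.png

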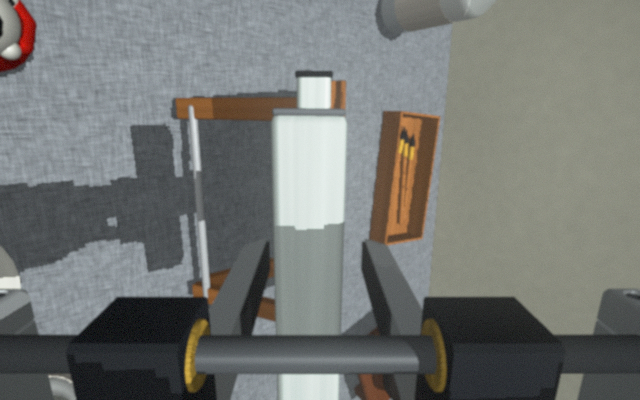

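```bash
python3 -m jog '[{"rot":[0,0,0],"delta_pos":[-0.1,0,0.05],"grip":0.6},{"rot":[0,0,0],"delta_pos":[0,0,0],"grip":0.62},{"rot":[0,0,0],"delta_pos":[0,0,0],"grip":0.64},{"rot":[0,0,0],"delta_pos":[0,0,0],"grip":0.66},{"rot":[0,0,0],"delta_pos":[0,0,0],"grip":0.68},{"rot":[0,0,0],"delta_pos":[0,0,0],"grip":0.7},{"rot":[0,0,0],"delta_pos":[0,0,0],"grip":0.7},{"rot":[0,0,0],"delta_pos":[0,0,0],"grip":0.7}]' 4
```

```text
time: 5.3
eef_pos: [0.5321, -0.1855, 0.2514]
eef_rot: [[0.819, -0.007, 0.574], [-0.005, -1.0, -0.005], [0.574, 0.001, -0.819]]
contact_force: [-2.3, 0.6, 2.3]
grip_width: 0.0323
```

```bash
python3 -m jog '[{"rot":[0,0,0],"delta_pos":[0,0,0],"grip":0.8},{"rot":[0,0,0],"delta_pos":[0,0,0],"grip":0.9},{"rot":[0,0,0],"delta_pos":[0,0,0],"grip":1},{"rot":[0,0,0],"delta_pos":[0,0,0],"grip":1}]' 50; python3 -c "
from rig import bot;s=bot.sense();print(s['contact_force'],s['ft_torque'])"
```

```text
time: 5.7
eef_pos: [0.5322, -0.1855, 0.2515]
eef_rot: [[0.819, -0.007, 0.574], [-0.005, -1.0, -0.005], [0.574, 0.001, -0.819]]
contact_force: [-2.0, -0.4, 4.3]
grip_width: 0.0318
[-1.95636066 -0.37664393  4.28878764] [-0.03359619  0.09838973 -0.06964845]
```

```bash
cat > plan.py <<'E'
import numpy as np
from scipy.spatial.transform import Rotation as Ro
H=.069*1000
Ry=lambda t:np.array([[np.cos(t),np.sin(t)],[-np.sin(t),np.cos(t)]]) # (x,z), forward tip
hook=np.array([7.8,-10.5]);C=np.array([7,-4.])
def origin(th,hk=None):
    t=np.radians(th);return C-Ry(t)@C if hk is None else np.array(hk)-Ry(t)@hook
def rows(keys):  # list of (theta, origin)
    for (a,p),(b,q) in zip(keys[:-1],keys[1:]):
        ta,tb=np.radians([a,b]);z=np.array([0,H])
        d=(q+Ry(tb)@z)-(p+Ry(ta)@z); l=Ry(ta).T@d   # in lamp axes: x fwd, z up -> tool x, -z
        print(b,'hook',(q+Ry(tb)@hook).round(1),'rot y',round(-(b-a)/5,3),'dp x %.3f z %.3f'%(l[0]/20,-l[1]/20))
E
python3 - <<'E'
from plan import *
k=[(t,origin(t)) for t in range(0,21,4)]
k+=[(t,origin(t,h)) for t,h in [(24,(5.7,-10.5)),(28,(5.8,-10.6)),(32,(5.8,-10.7)),(36,(5.8,-10.8)),(40,(5.9,-10.9)),(44,(5.9,-11)),(48,(5.9,-11.2)),(52,(5.9,-11.4)),(54,(5.9,-11.5))]]
k+=[(54,k[-1][1]+np.array([d,0])) for d in (5,10,15)]
rows(k)
E
```

```text
4 hook [  7.3 -10.5] rot y -0.8 dp x 0.255 z -0.016
8 hook [  6.9 -10.5] rot y -0.8 dp x 0.255 z -0.016
12 hook [  6.4 -10.5] rot y -0.8 dp x 0.255 z -0.016
16 hook [  6.  -10.5] rot y -0.8 dp x 0.255 z -0.016
20 hook [  5.5 -10.4] rot y -0.8 dp x 0.255 z -0.016
24 hook [  5.7 -10.5] rot y -0.8 dp x 0.288 z -0.015
28 hook [  5.8 -10.6] rot y -0.8 dp x 0.285 z -0.015
32 hook [  5.8 -10.7] rot y -0.8 dp x 0.281 z -0.013
36 hook [  5.8 -10.8] rot y -0.8 dp x 0.281 z -0.013
40 hook [  5.9 -10.9] rot y -0.8 dp x 0.285 z -0.016
44 hook [  5.9 -11. ] rot y -0.8 dp x 0.281 z -0.014
48 hook [  5.9 -11.2] rot y -0.8 dp x 0.285 z -0.010
52 hook [  5.9 -11.4] rot y -0.8 dp x 0.286 z -0.011
54 hook [  5.9 -11.5] rot y -0.4 dp x 0.143 z -0.008
54 hook [ 10.9 -11.5] rot y 0.0 dp x 0.147 z -0.202
54 hook [ 15.9 -11.5] rot y 0.0 dp x 0.147 z -0.202
54 hook [ 20.9 -11.5] rot y 0.0 dp x 0.147 z -0.202
```

```bash
python3 -m jog '[{"rot":[0,-0.8,0],"delta_pos":[0.255,0,-0.016],"grip":1},{"rot":[0,-0.8,0],"delta_pos":[0.255,0,-0.016],"grip":1},{"rot":[0,-0.8,0],"delta_pos":[0.255,0,-0.016],"grip":1},{"rot":[0,0,0],"delta_pos":[0,0,0],"grip":1}]' 60;  python3 -m jog '[{"rot":[0,-0.8,0],"delta_pos":[0.255,0,-0.016],"grip":1},{"rot":[0,-0.8,0],"delta_pos":[0.255,0,-0.016],"grip":1},{"rot":[0,0,0],"delta_pos":[0,0,0],"grip":1}]'; python3 -m jog '[{"rot":[0,-0.8,0],"delta_pos":[0.288,0,-0.015],"grip":1},{"rot":[0,0,0],"delta_pos":[0,0,0],"grip":1}]'
```

```text
time: 6.1
eef_pos: [0.5452, -0.1857, 0.2603]
eef_rot: [[0.922, -0.004, 0.388], [-0.003, -1.0, -0.004], [0.388, 0.002, -0.922]]
contact_force: [-6.8, 0.1, 6.1]
grip_width: 0.0314
time: 6.4
eef_pos: [0.5547, -0.1858, 0.2647]
eef_rot: [[0.966, -0.005, 0.257], [-0.004, -1.0, -0.003], [0.257, 0.001, -0.966]]
contact_force: [-4.0, -0.6, 8.2]
grip_width: 0.0316
time: 6.6
eef_pos: [0.5601, -0.1859, 0.2664]
eef_rot: [[0.982, -0.005, 0.19], [-0.005, -1.0, -0.002], [0.19, 0.001, -0.982]]
contact_force: [-3.6, 0.2, 7.6]
grip_width: 0.0313
```

```bash
python3 -m jog '[{"rot":[0,-0.8,0],"delta_pos":[0.285,0,-0.015],"grip":1},{"rot":[0,-0.8,0],"delta_pos":[0.281,0,-0.013],"grip":1},{"rot":[0,-0.8,0],"delta_pos":[0.281,0,-0.013],"grip":1},{"rot":[0,0,0],"delta_pos":[0,0,0],"grip":1}]';python3 -m jog '[{"rot":[0,-0.8,0],"delta_pos":[0.285,0,-0.016],"grip":1},{"rot":[0,-0.8,0],"delta_pos":[0.281,0,-0.014],"grip":1},{"rot":[0,-0.8,0],"delta_pos":[0.285,0,-0.01],"grip":1},{"rot":[0,0,0],"delta_pos":[0,0,0],"grip":1}]'; python3 -m jog '[{"rot":[0,-0.8,0],"delta_pos":[0.286,0,-0.011],"grip":1},{"rot":[0,-0.4,0],"delta_pos":[0.143,0,-0.008],"grip":1},{"rot":[0,0,0],"delta_pos":[0,0,0],"grip":1}]'
python3 - <<'E'
from h import *
im=cv2.cvtColor(snap('scene')['frame'],cv2.COLOR_RGB2BGR)[150:270,200:360]
cv2.imwrite('pics/s1.png',cv2.resize(im,None,fx=5,fy=5,interpolation=cv2.INTER_CUBIC))
E
```

```text
time: 7.0
eef_pos: [0.5776, -0.1858, 0.2692]
eef_rot: [[1.0, -0.005, -0.018], [-0.005, -1.0, -0.0], [-0.018, 0.0, -1.0]]
contact_force: [-1.6, -0.4, 8.1]
grip_width: 0.0317
time: 7.4
eef_pos: [0.5951, -0.1858, 0.2679]
eef_rot: [[0.974, -0.005, -0.225], [-0.005, -1.0, 0.002], [-0.225, -0.0, -0.974]]
contact_force: [0.6, -0.8, 6.0]
grip_width: 0.0316
time: 7.7
eef_pos: [0.6037, -0.1856, 0.2654]
eef_rot: [[0.946, -0.005, -0.323], [-0.004, -1.0, 0.003], [-0.323, -0.001, -0.946]]
contact_force: [2.1, -0.3, 3.7]
grip_width: 0.0316
```

View pics/s1.png

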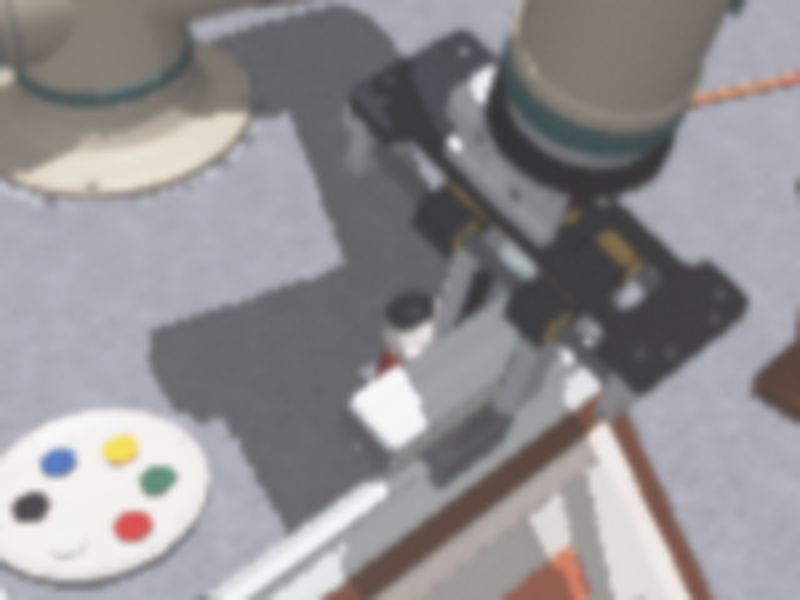

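```bash
python3 -m jog '[{"rot":[0,0,0],"delta_pos":[0.07,0,-0.1],"grip":1},{"rot":[0,0,0],"delta_pos":[0.07,0,-0.1],"grip":1},{"rot":[0,0,0],"delta_pos":[0,0,0],"grip":1}]'; python3 -m jog '[{"rot":[0,0,0],"delta_pos":[0.147,0,-0.202],"grip":1},{"rot":[0,0,0],"delta_pos":[0.147,0,-0.202],"grip":1},{"rot":[0,0,0],"delta_pos":[0,0,0],"grip":1}]'
```

```text
time: 8.05
eef_pos: [0.6052, -0.1858, 0.2684]
eef_rot: [[0.945, -0.007, -0.327], [-0.006, -1.0, 0.003], [-0.327, -0.001, -0.945]]
contact_force: [-0.5, -0.6, -0.5]
grip_width: 0.0314
time: 8.35
eef_pos: [0.6143, -0.1859, 0.2751]
eef_rot: [[0.946, -0.007, -0.325], [-0.007, -1.0, 0.002], [-0.325, 0.001, -0.946]]
contact_force: [-0.0, 0.7, -2.0]
grip_width: 0.0313
```

```bash
python3 -m jog '[{"rot":[0,0,0],"delta_pos":[0.31,0,-0.64],"grip":1},{"rot":[0,0,0],"delta_pos":[0.31,0,-0.64],"grip":1},{"rot":[0,0,0],"delta_pos":[-0.35,0,-1],"grip":1},{"rot":[0,0,0],"delta_pos":[-0.35,0,-1],"grip":1},{"rot":[0,0,0],"delta_pos":[-0.35,0,-1],"grip":1},{"rot":[0,0,0],"delta_pos":[-0.35,0,-1],"grip":1},{"rot":[0,0,0],"delta_pos":[-0.35,0,-1],"grip":1},{"rot":[0,0,0],"delta_pos":[0,0,0],"grip":1}]'; python3 -m jog '[{"rot":[0,0,0],"delta_pos":[0,-1,0],"grip":1},{"rot":[0,0,0],"delta_pos":[0,-1,0],"grip":1},{"rot":[0,0,0],"delta_pos":[0,-1,0],"grip":1},{"rot":[0,0,0],"delta_pos":[0,-1,0],"grip":1},{"rot":[0,0.8,0],"delta_pos":[0,-1,0],"grip":1},{"rot":[0,0.8,0],"delta_pos":[0,-1,0],"grip":1},{"rot":[0,0.8,0],"delta_pos":[0,-1,0],"grip":1},{"rot":[0,0.8,0],"delta_pos":[0,-1,0],"grip":1},{"rot":[0,0.8,0],"delta_pos":[0,-1,0],"grip":1},{"rot":[0,0.8,0],"delta_pos":[0,-1,0],"grip":1},{"rot":[0,0.8,0],"delta_pos":[0,-1,0],"grip":1},{"rot":[0,0.8,0],"delta_pos":[0,-1,0],"grip":1},{"rot":[0,0.8,0],"delta_pos":[0,-1,0],"grip":1},{"rot":[0,0.8,0],"delta_pos":[0,-1,0],"grip":1},{"rot":[0,0.8,0],"delta_pos":[0,-1,0],"grip":1},{"rot":[0,0,0],"delta_pos":[0,-1,0],"grip":1},{"rot":[0,0,0],"delta_pos":[0,-1,0],"grip":1},{"rot":[0,0,0],"delta_pos":[0,-1,0],"grip":1},{"rot":[0,0,0],"delta_pos":[0,-1,0],"grip":1},{"rot":[0,0,0],"delta_pos":[0,-1,0],"grip":1}]'
python3 - <<'E'
from h import *
R=frame(2,28)@T
need(R,np.array([.5645,.23,.327]))
E
```

```text
time: 9.15
eef_pos: [0.6336, -0.1861, 0.4039]
eef_rot: [[0.947, -0.007, -0.321], [-0.008, -1.0, 0.0], [-0.321, 0.002, -0.947]]
contact_force: [0.2, 0.5, -0.7]
grip_width: 0.0316
time: 11.15
eef_pos: [0.6344, 0.2145, 0.3986]
eef_rot: [[0.908, -0.007, 0.419], [-0.006, -1.0, -0.004], [0.419, 0.001, -0.908]]
contact_force: [0.1, 0.2, -1.9]
grip_width: 0.0314
shift in tool axes now (units) [-4.68 -0.75  1.78]  in target axes [-4.74 -0.89  1.54] rot units [ 0.23  0.65 -0.42]
```

```bash
python3 -m jog '[{"rot":[0.12,0.33,-0.21],"delta_pos":[-0.95,-0.15,0.35],"grip":1},{"rot":[0.11,0.32,-0.21],"delta_pos":[-0.95,-0.17,0.35],"grip":1},{"rot":[0,0,0],"delta_pos":[-0.95,-0.17,0.35],"grip":1},{"rot":[0,0,0],"delta_pos":[-0.95,-0.17,0.3],"grip":1},{"rot":[0,0,0],"delta_pos":[-0.93,-0.17,0.3],"grip":1},{"rot":[0,0,0],"delta_pos":[0,0,0],"grip":1}]'
python3 - <<'E'
from h import *
import pickle
R=frame(2,28)@T
need(R,np.array([.5645,.23,.327]))
s=snap('wrist','w3.png');pickle.dump(s,open('w3.pkl','wb'))
for p in [(.06,.12),(0,.12),(-.06,.12)]: pass
F=frame(2,28);o=np.array([.572,.23,.185])
for y in (.12,.06,0): print(proj(s,o+F@[-.011,y,-.004]).round(1),proj(s,o+F@[.011,y,-.004]).round(1))
E
```

```text
time: 11.75
eef_pos: [0.5621, 0.2285, 0.3235]
eef_rot: [[0.885, 0.036, 0.465], [0.032, -0.999, 0.015], [0.465, 0.001, -0.885]]
contact_force: [-0.5, 0.4, -2.0]
grip_width: 0.0316
shift in tool axes now (units) [ 0.19 -0.07 -0.1 ]  in target axes [ 0.19 -0.07 -0.1 ] rot units [0.01 0.06 0.01]
[229.6  47.5] [257.9  47.5]
[234.1 126.6] [260.9 126.6]
[238.2 197.7] [263.7 197.7]
```

View pics/w3.png

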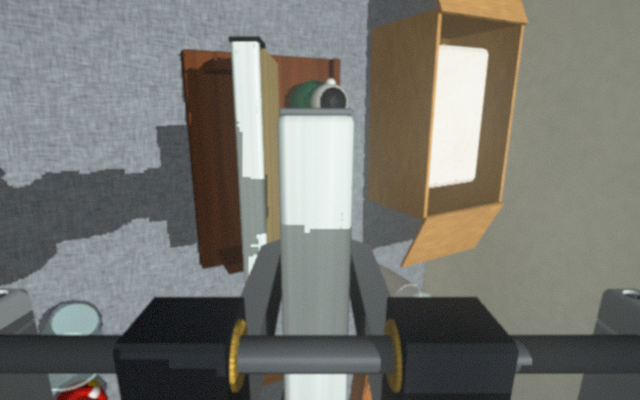

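```bash
python3 - <<'E'
from h import *
import pickle
s=pickle.load(open('w3.pkl','rb'));g=s['frame'].astype(int).sum(2)//3
F=frame(2,28);o=np.array([.572,.23,.185])
def onp(px,h):
    a,d=ray(s,px);n=F[:,2];P=a+d*(n@(o+h*n-a))/(n@d);return F.T@(P-o)*1000
for r in (60,90,120,150,170):
    v=g[r].astype(float); l=228+np.interp(150,np.maximum.accumulate(v[228:246]),np.arange(18)) 
    print(r,v[226:246].astype(int),v[254:272].astype(int))
print('end',g[30:55,247])
for r in (140,200): print('bar',r,g[r,272:288],g[r,346:362])
print(g[100:125,315])
st=bot.sense();R=np.array(st['eef_rot']);p=np.array(st['eef_pos'])
L=R@T; O=p-.069*L[:,2]
for y in (.075,.05,.02): print(proj(s,O+L@[-.016,y,.09]).round(1),proj(s,O+L@[.016,y,.09]).round(1))
E
```

```text
60 [ 50  44  49  46  61  97 141 185 215 227 232 232 231 230 233 233 235 234
 233 232] [240 245 242 236 221 185 144 122 121 126 126 126 125 121 120 122 121 121]
90 [ 51  52  53  50  53  55  73 112 158 197 221 229 230 229 230 229 232 233
 232 231] [235 240 245 244 237 225 192 152 130 124 122 128 127 128 121 121 126 123]
120 [ 49  54  51  50  54  52  53  54  68 108 160 197 224 229 230 230 230 230
 232 233] [234 235 241 243 245 240 229 201 163 132 128 128 130 130 128 125 123 126]
150 [ 51  52  54  50  50  53  53  59  55  55  83 109 130 143 144 158 192 223
 230 234] [234 235 235 238 241 245 242 231 208 172 137 126 129 129 133 126 125 127]
170 [ 56  51  52  50  53  51  53  51  55  54  58  78 105 124 141 159 195 227
 231 231] [234 233 234 235 238 241 243 239 228 198 154 130 130 127 130 129 130 126]
end [152 149 143 144 146 134  99  67  53  51  78 148 215 229 232 229 230 228
 230 228 228 230 229 229 228]
bar 140 [130 129 127 125 130 123 130 140 161 174 191 200 217 225 233 233] [238 235 235 233 229 224 214 188 163 153 154 155 160 156 151 150]
bar 200 [120 124 125 127 123 123 126 123 134 150 168 180 194 208 222 229] [234 231 229 227 218 192 170 157 154 158 154 158 156 157 158 156]
[137 143 144 140 142 140 136 127 124 131 141 143 137 127 126 155 196 217
 220 224 228 231 231 233 233]
[282.8 112. ] [363.5 112. ]
[284.3 174.2] [361.4 174.2]
[285.9 241.8] [359. 242.]
```

```bash
python3 - <<'E'
from h import *
import pickle
s=pickle.load(open('w3.pkl','rb'))
F=frame(2,28);o=np.array([.572,.23,.185])
def onp(px,h):
    a,d=ray(s,px);n=F[:,2];P=a+d*(n@(o+h*n-a))/(n@d);return F.T@(P-o)*1000
for r,l,q in [(60,232,259.2),(90,233.6,260.4),(120,235.6,261.6),(170,238.5,263.4)]:
    a,b=onp((l,r),-.002),onp((q,r),-.002);print(r,a.round(1),b.round(1),((a+b)/2).round(1))
print('end',onp((247,40.7),0).round(1))
E
```

```text
60 [ -9.2 110.7  -2. ] [ 11.9 110.7  -2. ] [  1.4 110.7  -2. ]
90 [-9.3 88.5 -2. ] [12.  88.5 -2. ] [ 1.4 88.5 -2. ]
120 [-9.  65.4 -2. ] [12.  65.4 -2. ] [ 1.5 65.4 -2. ]
170 [-9.  24.5 -2. ] [12.  24.5 -2. ] [ 1.5 24.5 -2. ]
end [  3.5 124.2   0. ]
```

```bash
cat >> h.py <<'E'
S0=np.array([.573,.232,.185]);F28=frame(2,28)
from plan import hook as HK, Ry
def tgt(th,H,S=S0,h=69.):
    o=np.array(H)-Ry(np.radians(th))@HK; c=o+Ry(np.radians(th))@np.array([0,h])
    return frame(2,28-th)@T, S+F28@np.array([c[0],0,c[1]])/1000
def where():  # current hook position & tip in stand-rail coordinates
    s=bot.sense();L=np.array(s['eef_rot'])@T;p=np.array(s['eef_pos'])
    h=p+L@np.array([7.8,0,-10.5-69])/1000;r=F28.T@(h-S0)*1000
    e=Ro.from_matrix(F28.T@L).as_rotvec(degrees=True)
    f=F28.T@np.array(s['contact_force'])
    print('hook in rail mm',r.round(2),'rotvec deg',e.round(2),'force rail',f.round(1),'torque rail',(F28.T@np.array(s['ft_torque'])).round(2))
E
python3 - <<'E'
from h import *
R,p=tgt(54,(25,-12.2)); need(R,p+.06*F28[:,2]); need(R,p); where(); print((R.T@(-.06*F28[:,2])/.02).round(2))
E
```

```text
shift in tool axes now (units) [ 1.31 -0.15  1.38]  in target axes [ 1.89 -0.15 -0.25] rot units [ 0.00e+00 -1.08e+01  1.00e-02]
shift in tool axes now (units) [ 1.31 -0.15  4.38]  in target axes [ 4.31 -0.15  1.51] rot units [ 0.00e+00 -1.08e+01  1.00e-02]
hook in rail mm [66.28 -2.92 48.9 ] rotvec deg [0.   0.   0.04] force rail [ 0.   0.4 -1.1] torque rail [-0.09  0.32  0.03]
[2.43 0.   1.76]
```

```bash
python3 -m jog '[{"rot":[0,-0.4,0],"delta_pos":[0.65,-0.08,0.69],"grip":1},{"rot":[0,-0.4,0],"delta_pos":[0.65,-0.07,0.69],"grip":1},{"rot":[0,-1,0],"delta_pos":[0,0,0],"grip":1},{"rot":[0,-1,0],"delta_pos":[0,0,0],"grip":1},{"rot":[0,-1,0],"delta_pos":[0,0,0],"grip":1},{"rot":[0,-1,0],"delta_pos":[0,0,0],"grip":1},{"rot":[0,-1,0],"delta_pos":[0,0,0],"grip":1},{"rot":[0,-1,0],"delta_pos":[0,0,0],"grip":1},{"rot":[0,-1,0],"delta_pos":[0,0,0],"grip":1},{"rot":[0,-1,0],"delta_pos":[0,0,0],"grip":1},{"rot":[0,-1,0],"delta_pos":[0,0,0],"grip":1},{"rot":[0,-1,0],"delta_pos":[0,0,0],"grip":1},{"rot":[0,0,0],"delta_pos":[0,0,0],"grip":1},{"rot":[0,0,0],"delta_pos":[0,0,0],"grip":1}]'
python3 - <<'E'
from h import *
R,p=tgt(54,(25,-12.2)); need(R,p); where()
E
```

```text
time: 13.2
eef_pos: [0.6037, 0.2331, 0.3143]
eef_rot: [[0.901, 0.034, -0.433], [0.031, -0.999, -0.014], [-0.433, -0.001, -0.901]]
contact_force: [-0.1, 0.2, -2.1]
grip_width: 0.0317
shift in tool axes now (units) [2.28 0.   1.87]  in target axes [2.29 0.   1.86] rot units [-0.02 -0.07 -0.  ]
hook in rail mm [28.47  0.16 46.34] rotvec deg [ 0.06 53.65 -0.06] force rail [-1.1  0.2 -1.8] torque rail [-0.03 -0.45  0.02]
```

```bash
python3 -m jog '[{"rot":[0,0,0],"delta_pos":[0.57,0,0.47],"grip":1},{"rot":[0,-0.07,0],"delta_pos":[0.57,0,0.47],"grip":1},{"rot":[0,0,0],"delta_pos":[0.57,0,0.47],"grip":1},{"rot":[0,0,0],"delta_pos":[0.57,0,0.46],"grip":1},{"rot":[0,0,0],"delta_pos":[0,0,0],"grip":1}]'
python3 - <<'E'
from h import *
where()
s=snap('scene');im=cv2.cvtColor(s['frame'],cv2.COLOR_RGB2BGR)[90:250,310:470]
cv2.imwrite('pics/s2.png',cv2.resize(im,None,fx=3.6,fy=3.6,interpolation=cv2.INTER_CUBIC))
E
```

```text
time: 13.7
eef_pos: [0.6269, 0.2341, 0.2588]
eef_rot: [[0.896, 0.034, -0.443], [0.031, -0.999, -0.015], [-0.444, -0.0, -0.896]]
contact_force: [0.6, 0.1, -2.3]
grip_width: 0.0317
hook in rail mm [ 22.2    0.23 -12.88] rotvec deg [ 0.000e+00  5.434e+01 -3.000e-02] force rail [-0.5  0.  -2.3] torque rail [ 0.01 -0.48  0.05]
```

View pics/s2.png

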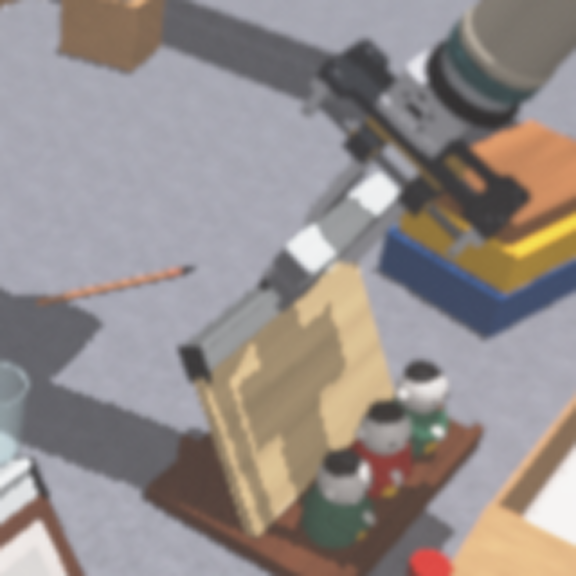

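```bash
python3 -m jog '[{"rot":[0,0,0],"delta_pos":[-0.15,0,0.2],"grip":1},{"rot":[0,0,0],"delta_pos":[-0.15,0,0.2],"grip":1},{"rot":[0,0,0],"delta_pos":[0,0,0],"grip":1}]'; python3 -c "
from h import *
where()"; python3 -m jog '[{"rot":[0,0,0],"delta_pos":[-0.09,0,0.12],"grip":1},{"rot":[0,0,0],"delta_pos":[0,0,0],"grip":1}]'; python3 -c "
from h import *
where()"
```

```text
time: 14.05
eef_pos: [0.6171, 0.2341, 0.2583]
eef_rot: [[0.898, 0.035, -0.44], [0.032, -0.999, -0.014], [-0.44, -0.001, -0.898]]
contact_force: [0.2, -0.3, -2.2]
grip_width: 0.0313
hook in rail mm [13.54  0.69 -8.93] rotvec deg [8.000e-02 5.409e+01 2.000e-02] force rail [-0.9 -0.3 -2. ] torque rail [-0.01 -0.45  0.06]
time: 14.25
eef_pos: [0.6153, 0.234, 0.2564]
eef_rot: [[0.898, 0.035, -0.439], [0.032, -0.999, -0.014], [-0.439, -0.001, -0.899]]
contact_force: [1.1, -0.2, -2.5]
grip_width: 0.0317
hook in rail mm [11.11  0.63 -9.82] rotvec deg [ 8.000e-02  5.403e+01 -1.000e-02] force rail [-0.2 -0.2 -2.7] torque rail [-0.03 -0.59 -0.04]
```

```bash
python3 -m jog '[{"rot":[0,0,0],"delta_pos":[0,0,0],"grip":1},{"rot":[0,0,0],"delta_pos":[0,0,0],"grip":1},{"rot":[0,0,0],"delta_pos":[0,0,0],"grip":1}]'; python3 -c "
from h import *
where()"
```

```text
time: 14.55
eef_pos: [0.6153, 0.2339, 0.2561]
eef_rot: [[0.897, 0.035, -0.44], [0.032, -0.999, -0.014], [-0.44, -0.001, -0.898]]
contact_force: [0.7, -0.5, -2.3]
grip_width: 0.0312
hook in rail mm [ 10.9    0.52 -10.  ] rotvec deg [ 7.000e-02  5.412e+01 -1.000e-02] force rail [-0.4 -0.5 -2.4] torque rail [ 0.01 -0.5   0.03]
```

```bash
python3 -m jog '[{"rot":[0,0,0],"delta_pos":[0.1,0,0.075],"grip":1},{"rot":[0,0,0],"delta_pos":[0,0,0],"grip":1},{"rot":[0,0,0],"delta_pos":[0,0,0],"grip":1}]'; python3 -c "
from h import *
where()"
```

```text
time: 14.85
eef_pos: [0.6164, 0.2339, 0.2537]
eef_rot: [[0.897, 0.035, -0.44], [0.032, -0.999, -0.014], [-0.441, -0.001, -0.898]]
contact_force: [-1.0, -1.2, -2.0]
grip_width: 0.0317
hook in rail mm [ 10.74   0.5  -12.68] rotvec deg [ 6.000e-02  5.414e+01 -1.000e-02] force rail [-1.8 -1.2 -1.3] torque rail [-0.07 -0.49 -0.04]
```

```bash
python3 -m jog '[{"rot":[0,0,0],"delta_pos":[-0.06,0,0.08],"grip":1},{"rot":[0,0,0],"delta_pos":[-0.045,0,0.06],"grip":1},{"rot":[0,0,0],"delta_pos":[0,0,0],"grip":1},{"rot":[0,0,0],"delta_pos":[0,0,0],"grip":1}]'; python3 -c "
from h import *
where()";python3 -m jog '[{"rot":[0,0,0],"delta_pos":[-0.03,0,0.04],"grip":1},{"rot":[0,0,0],"delta_pos":[0,0,0],"grip":1}]'; python3 -c "
from h import *
where()"
```

```text
time: 15.25
eef_pos: [0.6132, 0.2339, 0.2524]
eef_rot: [[0.897, 0.035, -0.44], [0.032, -0.999, -0.014], [-0.44, -0.001, -0.898]]
contact_force: [0.1, -0.4, -1.5]
grip_width: 0.0318
hook in rail mm [  7.35   0.59 -12.33] rotvec deg [ 7.00e-02  5.41e+01 -1.00e-02] force rail [-0.6 -0.4 -1.4] torque rail [ 0.04 -0.45  0.02]
time: 15.45
eef_pos: [0.6124, 0.2338, 0.2519]
eef_rot: [[0.897, 0.035, -0.44], [0.032, -0.999, -0.014], [-0.44, -0.001, -0.898]]
contact_force: [-0.0, -0.2, -2.4]
grip_width: 0.0315
hook in rail mm [  6.36   0.54 -12.38] rotvec deg [ 6.00e-02  5.41e+01 -1.00e-02] force rail [-1.2 -0.2 -2.1] torque rail [-0.05 -0.4   0.01]
```

```bash
for i in 1 2; do python3 -m jog '[{"rot":[0,0,0],"delta_pos":[-0.03,0,0.04],"grip":1},{"rot":[0,0,0],"delta_pos":[0,0,0],"grip":1}]' | head -1; python3 -c "
from h import *
where()"; done
```

```text
time: 15.65
hook in rail mm [  6.23   0.58 -12.8 ] rotvec deg [ 8.000e-02  5.397e+01 -2.000e-02] force rail [ 1.9  0.1 -2.2] torque rail [-0.05 -0.85 -0.  ]
time: 15.85
hook in rail mm [  6.16   0.58 -12.92] rotvec deg [ 9.000e-02  5.384e+01 -4.000e-02] force rail [ 6.   0.5 -0.4] torque rail [-0.04 -1.32  0.01]
```

```bash
python3 -m jog '[{"rot":[0,0,0],"delta_pos":[0.065,0,-0.088],"grip":1},{"rot":[0,0,0],"delta_pos":[-0.05,0,-0.04],"grip":1},{"rot":[0,0,0],"delta_pos":[0,0,0],"grip":1}]' | head -1; python3 -c "
from h import *
where()"; for i in 1 2; do python3 -m jog '[{"rot":[0,0,0],"delta_pos":[-0.03,0,-0.022],"grip":1},{"rot":[0,0,0],"delta_pos":[0,0,0],"grip":1}]' | head -1; python3 -c "
from h import *
where()"; done
```

```text
time: 16.15
hook in rail mm [  6.26   0.51 -11.1 ] rotvec deg [ 6.000e-02  5.417e+01 -1.000e-02] force rail [ 1.1 -0.  -1.7] torque rail [-0.02 -0.76 -0.01]
time: 16.35
hook in rail mm [  6.29   0.53 -10.67] rotvec deg [ 5.000e-02  5.415e+01 -1.000e-02] force rail [-0.6  0.9 -3.6] torque rail [ 0.   -0.89  0.01]
time: 16.55
hook in rail mm [  6.4    0.53 -10.55] rotvec deg [ 5.000e-02  5.412e+01 -1.000e-02] force rail [-3.4  0.2 -5.9] torque rail [-0.02 -1.32  0.05]
```

```bash
sed -i 's/^S0=.*/S0=np.array([.573,.232,.185])+.00065*frame(2,28)[:,0];F28=frame(2,28)/' h.py
python3 -m jog '[{"rot":[0,0,0],"delta_pos":[0.04,0,0.03],"grip":1},{"rot":[0,0,0],"delta_pos":[0,0,0],"grip":1}]'|head -1; python3 - <<'E'
from h import *
from plan import *
where()
k=[(t,origin(t,h)) for t,h in [(54,(5.7,-11)),(50,(5.8,-11)),(46,(5.8,-11)),(42,(5.8,-10.9)),(38,(5.8,-10.9)),(34,(5.8,-10.8)),(30,(5.8,-10.7)),(26,(5.7,-10.6)),(22,(5.6,-10.5))]]
k+=[(t,origin(t)) for t in (20,16,12,8,4,0)]
rows(k)
E
```

```text
time: 16.75
hook in rail mm [  5.72   0.55 -10.6 ] rotvec deg [ 0.06 54.15 -0.  ] force rail [-1.2 -0.1 -3.9] torque rail [-0.02 -0.99  0.04]
50 hook [  5.8 -11. ] rot y 0.8 dp x -0.273 z 0.033
46 hook [  5.8 -11. ] rot y 0.8 dp x -0.276 z 0.037
42 hook [  5.8 -10.9] rot y 0.8 dp x -0.280 z 0.033
38 hook [  5.8 -10.9] rot y 0.8 dp x -0.276 z 0.037
34 hook [  5.8 -10.8] rot y 0.8 dp x -0.279 z 0.033
30 hook [  5.8 -10.7] rot y 0.8 dp x -0.279 z 0.033
26 hook [  5.7 -10.6] rot y 0.8 dp x -0.283 z 0.035
22 hook [  5.6 -10.5] rot y 0.8 dp x -0.283 z 0.035
20 hook [  5.5 -10.4] rot y 0.4 dp x -0.144 z 0.012
16 hook [  6.  -10.5] rot y 0.8 dp x -0.254 z 0.033
12 hook [  6.4 -10.5] rot y 0.8 dp x -0.254 z 0.033
8 hook [  6.9 -10.5] rot y 0.8 dp x -0.254 z 0.033
4 hook [  7.3 -10.5] rot y 0.8 dp x -0.254 z 0.033
0 hook [  7.8 -10.5] rot y 0.8 dp x -0.254 z 0.033
```

```bash
python3 -m jog '[{"rot":[0,0,0],"delta_pos":[0.016,0,0.012],"grip":1},{"rot":[0,0.8,0],"delta_pos":[-0.273,0,0.033],"grip":1},{"rot":[0,0.8,0],"delta_pos":[-0.276,0,0.037],"grip":1},{"rot":[0,0,0],"delta_pos":[0,0,0],"grip":1}]'|head -1; python3 -c "
from h import *
where()"; python3 -m jog '[{"rot":[0,0.8,0],"delta_pos":[-0.28,0,0.033],"grip":1},{"rot":[0,0.8,0],"delta_pos":[-0.276,0,0.037],"grip":1},{"rot":[0,0.8,0],"delta_pos":[-0.279,0,0.033],"grip":1},{"rot":[0,0,0],"delta_pos":[0,0,0],"grip":1}]'|head -1; python3 -c "
from h import *
where()"
```

```text
time: 17.15
hook in rail mm [ 6.63  0.74 -9.36] rotvec deg [9.000e-02 4.584e+01 2.000e-02] force rail [-0.6 -0.3 -6.7] torque rail [-0.05 -1.    0.04]
time: 17.55
hook in rail mm [ 4.26  0.48 -9.34] rotvec deg [5.000e-02 3.422e+01 2.000e-02] force rail [-0.8 -0.3 -3.3] torque rail [-0.04 -0.21  0.03]
```

```bash
python3 -m jog '[{"rot":[0,0,0],"delta_pos":[0,0,0],"grip":1},{"rot":[0,0,0],"delta_pos":[0,0,0],"grip":1},{"rot":[0,0,0],"delta_pos":[0,0,0],"grip":1},{"rot":[0,0,0],"delta_pos":[0,0,0],"grip":1}]'; python3 - <<'E'
from h import *
where()
s=snap('scene');im=cv2.cvtColor(s['frame'],cv2.COLOR_RGB2BGR)[110:230,340:460]
cv2.imwrite('pics/s3.png',cv2.resize(im,None,fx=5,fy=5,interpolation=cv2.INTER_CUBIC))
E
```

```text
time: 17.95
eef_pos: [0.5832, 0.2328, 0.2589]
eef_rot: [[0.993, 0.035, -0.112], [0.035, -0.999, -0.003], [-0.112, -0.001, -0.994]]
contact_force: [-5.8, -1.5, 3.8]
grip_width: 0.0315
hook in rail mm [ 4.51  0.5  -9.56] rotvec deg [ 6.000e-02  3.445e+01 -3.000e-02] force rail [-3.4 -1.3  6.1] torque rail [-0.04  1.44  0.07]
```

View pics/s3.png

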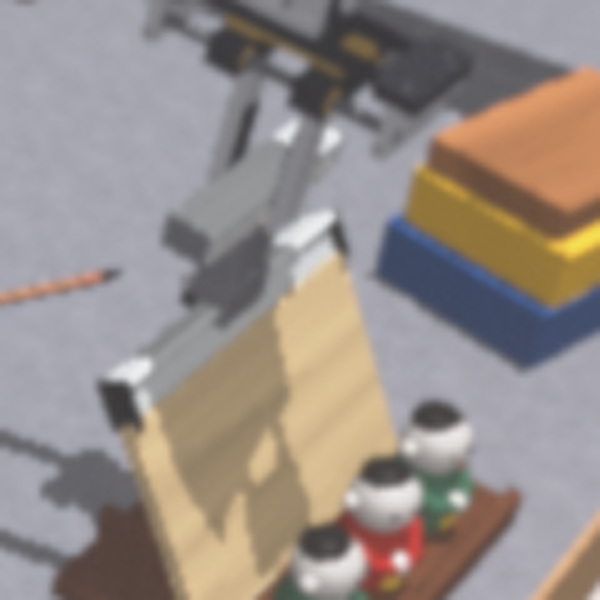

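```bash
python3 -m jog '[{"rot":[0,0.8,0],"delta_pos":[-0.279,0,0.033],"grip":1},{"rot":[0,0.8,0],"delta_pos":[-0.283,0,0.035],"grip":1},{"rot":[0,0,0],"delta_pos":[0,0,0],"grip":1}]'|head -1; python3 -c "
from h import *
where()"; python3 -m jog '[{"rot":[0,0.8,0],"delta_pos":[-0.283,0,0.035],"grip":1},{"rot":[0,0.4,0],"delta_pos":[-0.144,0,0.012],"grip":1},{"rot":[0,0,0],"delta_pos":[0,0,0],"grip":1},{"rot":[0,0,0],"delta_pos":[0,0,0],"grip":1}]'|head -1; python3 -c "
from h import *
where()"
```

```text
time: 18.3
hook in rail mm [ 5.07  0.61 -9.8 ] rotvec deg [ 0.07 26.11  0.  ] force rail [-1.2 -0.3  0.4] torque rail [-0.15  0.62 -0.  ]
time: 18.7
hook in rail mm [  5.74   0.64 -10.2 ] rotvec deg [ 0.06 20.28 -0.05] force rail [-2.1 -0.2  5.4] torque rail [-0.09  1.03  0.07]
```

```bash
python3 -m jog '[{"rot":[0,0.8,0],"delta_pos":[-0.254,0,0.033],"grip":1},{"rot":[0,0.8,0],"delta_pos":[-0.254,0,0.033],"grip":1},{"rot":[0,0,0],"delta_pos":[0,0,0],"grip":1}]'|head -1; python3 -c "
from h import *
where()"; python3 -m jog '[{"rot":[0,0.8,0],"delta_pos":[-0.254,0,0.033],"grip":1},{"rot":[0,0.8,0],"delta_pos":[-0.254,0,0.033],"grip":1},{"rot":[0,0,0],"delta_pos":[0,0,0],"grip":1}]'|head -1; python3 -c "
from h import *
where()"; python3 -m jog '[{"rot":[0,0.8,0],"delta_pos":[-0.254,0,0.033],"grip":1},{"rot":[0,0,0],"delta_pos":[0,0,0],"grip":1},{"rot":[0,0,0],"delta_pos":[0,0,0],"grip":1}]'|head -1; python3 -c "
from h import *
where()"
```

```text
time: 19.0
hook in rail mm [  5.78   0.79 -10.  ] rotvec deg [ 0.08 12.16 -0.  ] force rail [-3.9 -0.1  5. ] torque rail [-0.05  0.99 -0.03]
time: 19.3
hook in rail mm [  6.51   0.71 -10.07] rotvec deg [ 0.06  4.21 -0.02] force rail [-4.9 -0.1  9.3] torque rail [-0.11  1.19  0.03]
time: 19.6
hook in rail mm [  7.44   0.62 -10.16] rotvec deg [ 0.02  0.35 -0.11] force rail [-6.3  0.1 13.2] torque rail [0.03 1.64 0.07]
```

```bash
python3 -m jog '[{"rot":[0,0.2,0],"delta_pos":[-0.03,0,0.1],"grip":1},{"rot":[0,0,0],"delta_pos":[0,0,0],"grip":1},{"rot":[0,0,0],"delta_pos":[0,0,0],"grip":1}]'; python3 -c "
from h import *
where()"
```

```text
time: 19.9
eef_pos: [0.5406, 0.2315, 0.2462]
eef_rot: [[0.877, 0.032, 0.479], [0.027, -0.999, 0.017], [0.479, -0.002, -0.878]]
contact_force: [-21.5, -1.0, 19.8]
grip_width: 0.0316
hook in rail mm [  8.14   0.62 -10.13] rotvec deg [ 0.03 -0.62 -0.19] force rail [-9.7 -0.2 27.6] torque rail [-0.04  2.62  0.06]
```

```bash
for i in 1 2 3; do python3 -m jog '[{"rot":[0,-0.05,0],"delta_pos":[0.03,0,-0.08],"grip":1},{"rot":[0,0,0],"delta_pos":[0,0,0],"grip":1}]'|head -1; python3 -c "
from h import *
where()";done
```

```text
time: 20.1
hook in rail mm [  8.02   0.6  -10.1 ] rotvec deg [ 0.02 -0.31 -0.17] force rail [-7.   0.1 18.1] torque rail [0.07 2.13 0.03]
time: 20.3
hook in rail mm [  7.88   0.55 -10.08] rotvec deg [-0.   -0.01 -0.15] force rail [-6.4  0.5  8.2] torque rail [0.16 1.65 0.  ]
time: 20.5
hook in rail mm [ 7.44  0.08 -9.98] rotvec deg [-0.05  0.26 -0.09] force rail [-5.5  0.7 -7.4] torque rail [ 0.24  1.36 -0.03]
```

```bash
python3 -m jog '[{"rot":[0,0.05,0],"delta_pos":[-0.05,0,0.05],"grip":1},{"rot":[0,0,0],"delta_pos":[0,0,0],"grip":1}]'|head -1; python3 -c "
from h import *
where()"; python3 -m jog '[{"rot":[0,0,0],"delta_pos":[-0.03,0,0],"grip":1},{"rot":[0,0,0],"delta_pos":[0,0,0],"grip":1}]'|head -1; python3 -c "
from h import *
where()"
```

```text
time: 20.7
hook in rail mm [ 7.65  0.14 -9.9 ] rotvec deg [-0.01 -0.22 -0.04] force rail [-4.6 -0.2 -7.2] torque rail [0.18 1.26 0.07]
time: 20.9
hook in rail mm [ 7.47  0.12 -9.79] rotvec deg [-0.   -0.29 -0.02] force rail [ -3.7  -0.4 -13. ] torque rail [ 0.03  1.05 -0.  ]
```

```bash
python3 -m jog '[{"rot":[0,0,0],"delta_pos":[-0.03,0,0.05],"grip":1},{"rot":[0,0,0],"delta_pos":[0,0,0],"grip":1},{"rot":[0,0,0],"delta_pos":[0,0,0],"grip":0.62},{"rot":[0,0,0],"delta_pos":[0,0,0],"grip":0.55},{"rot":[0,0,0],"delta_pos":[0,0,0],"grip":0.45},{"rot":[0,0,0],"delta_pos":[0,0,0],"grip":0.35},{"rot":[0,0,0],"delta_pos":[0,0,0],"grip":0.3},{"rot":[0,0,0],"delta_pos":[0,0,0],"grip":0.3}]'; python3 - <<'E'
from h import *
where()
s=snap('wrist','w4.png')
E
```

```text
time: 21.7
eef_pos: [0.5407, 0.2315, 0.2473]
eef_rot: [[0.879, 0.035, 0.476], [0.03, -0.999, 0.018], [0.477, -0.002, -0.879]]
contact_force: [-0.2, 0.2, 0.3]
grip_width: 0.0653
hook in rail mm [ 8.51  0.74 -9.27] rotvec deg [ 0.08 -0.47 -0.04] force rail [0.  0.2 0.4] torque rail [0.01 0.13 0.05]
```

View pics/w4.png

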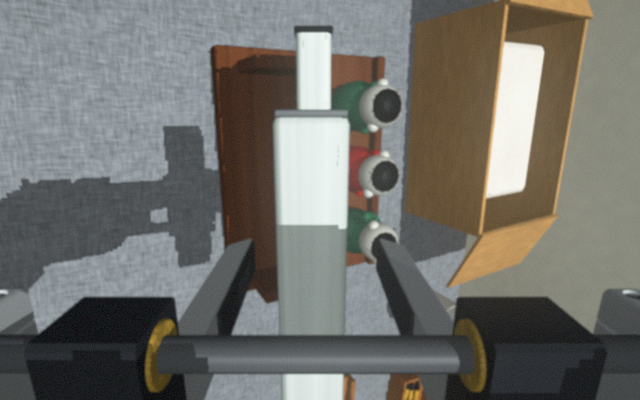

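```bash
python3 -m jog '[{"rot":[0,0,0],"delta_pos":[0.02,0,-0.5],"grip":0.3},{"rot":[0,0,0],"delta_pos":[0,0,-1],"grip":0.1},{"rot":[0,0,0],"delta_pos":[0,0,-1],"grip":0},{"rot":[0,0,0],"delta_pos":[0,0,-1],"grip":0},{"rot":[0,0,0],"delta_pos":[0,0,-1],"grip":0},{"rot":[0,0,0],"delta_pos":[0,0,-1],"grip":0},{"rot":[0,0,0],"delta_pos":[0,0,-1],"grip":0},{"rot":[0,0,0],"delta_pos":[-1,0,-1],"grip":0},{"rot":[0,0,0],"delta_pos":[-1,0,-1],"grip":0},{"rot":[0,0,0],"delta_pos":[-1,0,-0.5],"grip":0},{"rot":[0,0,0],"delta_pos":[-1,0,-0.5],"grip":0},{"rot":[0,0,0],"delta_pos":[0,1,0],"grip":0},{"rot":[0,0,0],"delta_pos":[0,1,0],"grip":0},{"rot":[0,0,0],"delta_pos":[0,1,0],"grip":0},{"rot":[0,0,0],"delta_pos":[0,1,0],"grip":0},{"rot":[0,0,0],"delta_pos":[0,1,0],"grip":0},{"rot":[0,0,0],"delta_pos":[0,1,0],"grip":0},{"rot":[0,0,0],"delta_pos":[0,0,0],"grip":0}]'; python3 - <<'E'
from h import *
import pickle
s=snap('scene','s4.png');t=snap('top','t4.png');pickle.dump(t,open('t4.pkl','wb'))
a=cv2.imread('pics/s4.png')[110:230,330:490];b=cv2.imread('pics/t4.png')[120:270,150:470]
a=cv2.resize(a,(533,400),interpolation=cv2.INTER_CUBIC);b=cv2.resize(b,(640,300),interpolation=cv2.INTER_CUBIC)
o=np.zeros((600,800,3),np.uint8);o[:300,:640]=b;o[300:,:400]=cv2.resize(a,(400,300));
w=bot.snapshot('wrist');o[300:550,400:]=cv2.resize(cv2.cvtColor(w['frame'],cv2.COLOR_RGB2BGR),(400,250));cv2.imwrite('pics/f.png',o)
E
```

```text
time: 23.55
eef_pos: [0.384, 0.1035, 0.3766]
eef_rot: [[0.879, 0.03, 0.477], [0.026, -1.0, 0.015], [0.477, -0.001, -0.879]]
contact_force: [0.1, 0.9, 0.2]
grip_width: 0.0941
```

View pics/f.png

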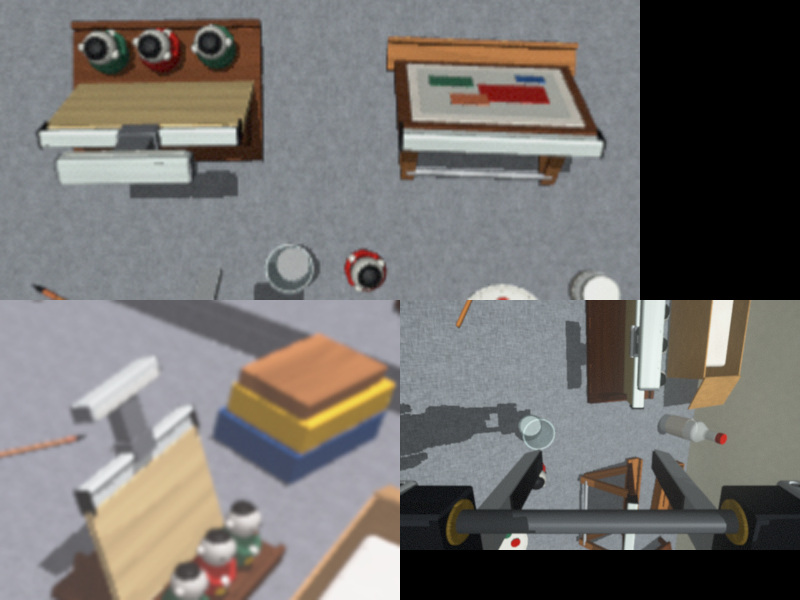

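```bash
python3 - <<'E'
from h import *
import pickle
t=pickle.load(open('t4.pkl','rb'));g=t['frame'].astype(int);m=(g.min(2)>185).astype(np.uint8)
for x,y,w,h,a in cv2.connectedComponentsWithStats(m[180:220,160:280])[2][1:]:
    if a>40: print(x+160,y+180,w,h,a)
A,B=onz(t,(178.5,205),.2645),onz(t,(246,203),.2645);d=A-B
print(A.round(4),B.round(4),((A+B)/2).round(4),np.linalg.norm(d).round(4),np.degrees(np.arctan2(-d[0],d[1])).round(1),'expected',(S0+F28@[0,0,.09]).round(4))
t0=pickle.load(open('top0.pkl','rb'))
D=np.abs(t['frame'].astype(int)-t0['frame']).sum(2)
for n,(u,v) in dict(fL=(203,145),fM=(229,145),fR=(257,142),figT=(333,254),rinse=(295,253),paint=(448,266)).items(): print(n,np.median(D[v-10:v+11,u-10:u+11]),D[v-10:v+11,u-10:u+11].max())
E
```

```text
171 185 37 8 279
230 184 38 8 281
179 199 65 12 707
[0.5307 0.3028 0.2645] [0.5385 0.151  0.2645] [0.5346 0.2269 0.2645] 0.1519 2.9 expected [0.5313 0.2305 0.2648]
fL 7.0 29
fM 8.0 42
fR 6.0 31
figT 6.0 28
rinse 6.0 150
paint 4.0 22
```

```bash
python3 -c "
from rig import bot
print(bot.sense()['contact_force'],bot.close_job())"
```

```text
the job is handed in; nothing more can be done
[-0.26590981 -0.40723639  0.52892879] None
```

I moved the lamp from the easel rail to the rail above the figurines. It is clipped at about the middle of that rail with the light strip facing the figurines. The job was handed in at about 24 s of the 61 s allowed. The highest force I read was about 29 N.

- **Taking it off:** I gripped the bar, tipped it forward 54° until the back jaw let go, then slid the hook out to the front. The force reading dropped to the lamp's own weight, so it was free.
- **Putting it on:** I slid the hook under the stand rail's head, touched the web and the head's underside lightly to correct the position, then tipped the lamp back flat.
- **Is it home:** I pressed until the seat stopped at about 28 N. A pull of about 13 N before letting go did not move it off. The back jaw itself could not be seen, so this pull test is my evidence that it snapped on.
- **Position:** In the last top picture, 37 px and 38 px of rail show on either side of the lamp's saddle.
- **What disagreed:**
  - The bar measured about 3 mm off the expected position in x. The same camera read about 3 mm off in the same direction at the easel.
  - The bar measured about 4 mm off in y and 2.9° in yaw against the expected 2°. The measured bar ends are only good to a few millimetres.
- **Everything else:** The figurines and the paint jar look unchanged between the first and last top pictures. Around the rinse jar some pixels differ, which I put down to the gripper's shadow, and it looks in place. The gripper was clear of everything, with contact force near zero.

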